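# Empty the tin sealer's catch tray into the tote, lids up

## Task

The tin sealer has filled its catch tray: push its switch lever away from you to stop it before you take out any tin, then gather every tin from the tray into the wooden tote, each lying flat on its floor with its pull-ring lid facing up - turn over any that came out lid down. When all of them are in the tote and let go, pull the lever back towards you to set the sealer running again, and leave the cup, the glass and the pepper mill alone.

Things in the scene. Friction and masses are not known exactly. Their poses are not given: they have to be found in the camera images.
- tin_a_c (a point): centre of tin A, a sealed flat steel tin, one of up to four alike (64 x 48 x 24 mm, 0.1 kg), some may be absent: dark pull ring within a low rim on the lid face, bottom face plain. x runs along the 64 mm side, y along the 48 mm side, z (24 mm) points out of the lid: up when the tin lies lid up, down when lid down. It can also stand on any narrow side
- tin_b_c (a point): centre of tin B, a sealed flat steel tin, one of up to four alike (64 x 48 x 24 mm, 0.1 kg), some may be absent: dark pull ring within a low rim on the lid face, bottom face plain. x runs along the 64 mm side, y along the 48 mm side, z (24 mm) points out of the lid: up when the tin lies lid up, down when lid down. It can also stand on any narrow side
- tin_c_c (a point): centre of tin C, a sealed flat steel tin, one of up to four alike (64 x 48 x 24 mm, 0.1 kg), some may be absent: dark pull ring within a low rim on the lid face, bottom face plain. x runs along the 64 mm side, y along the 48 mm side, z (24 mm) points out of the lid: up when the tin lies lid up, down when lid down. It can also stand on any narrow side
- tin_d_c (a point): centre of tin D, a sealed flat steel tin, one of up to four alike (64 x 48 x 24 mm, 0.1 kg), some may be absent: dark pull ring within a low rim on the lid face, bottom face plain. x runs along the 64 mm side, y along the 48 mm side, z (24 mm) points out of the lid: up when the tin lies lid up, down when lid down. It can also stand on any narrow side
- sealer: the bench-top tin sealer, fixed. Origin on the counter; x points from the catch tray to the housing at the back, y to the left as seen from the robot, z up. White housing behind the tray: x +150 to +216 mm, y -119 to +119 mm, 174 mm high, with a chute lip 30 mm out of its front, up to 60 mm high, at y -53 to +53 mm. The switch pod stands left of the tray, around x +20, y +155 mm
- catch_tray (a point): centre of the floor of the sealer's catch tray, an open aluminium tray, axes as the sealer's: inside 250 mm (x) by 230 mm (y), floor 6 mm above the counter, walls 4 mm thick with their tops 14 mm above the counter (a tin lying in it stands 16 mm above the walls)
- switch (a joint): angle (rad) of the sealer's switch lever, a 70 mm black stick with a 26 mm ball, pivoted 22 mm above the counter on a grey pod (70 x 50 x 35 mm high): 0 = running, stick leaning towards the robot (sealer's -x); 1.0 = stopped, leaning away (+x). It swings about an axis along the sealer's y, needs only a light push and stays where it is left; either end counts as thrown from about 0.15 rad off the stop
- switch_tip (a point): centre of the ball at the end of the switch lever (moves with it)
- tote: the storage tote, an open light-wood box, fixed on the counter. Origin at the centre of its underside, x and y along its sides. Outside 250 (x) x 240 (y) x 40 mm high, walls and floor 6 mm thick
- pepper_mill_c (a point): centre of the dark wooden pepper mill (58 mm across, 170 mm high), to be left alone
- glass_c (a point): centre of the teal glass tumbler (68 mm across, 84 mm high), to be left alone
- cup_c (a point): centre of the small striped espresso cup (63 x 88 mm with its handle, 51 mm high), to be left alone

How it is judged (in metres and radians):
On the way, in this order (a step that is already met when the one before it is completed fails the run):
1. the sealer is stopped: lever pushed away (value of joint switch above 0.85 rad), for 0.2 s.
2. with the sealer stopped, every tin lies flat on the floor of the tote, lid up, let go (x of tin_a_c in the frame of tote between -0.118 and 0.118 m and y of tin_a_c in the frame of tote between -0.113 and 0.113 m and z of each of tin_a_c, tin_b_c, tin_c_c, tin_d_c in the frame of tote below 0.03 m and angle between each of tin_a_c, tin_b_c, tin_c_c, tin_d_c's own z axis and vertical below 0.2 rad and x of tin_b_c in the frame of tote between -0.118 and 0.118 m and y of tin_b_c in the frame of tote between -0.113 and 0.113 m and x of tin_c_c in the frame of tote between -0.118 and 0.118 m and y of tin_c_c in the frame of tote between -0.113 and 0.113 m and x of tin_d_c in the frame of tote between -0.118 and 0.118 m and y of tin_d_c in the frame of tote between -0.113 and 0.113 m and contact force between each of tin_a, tin_b, tin_c, tin_d and the fingers below 0.2 N and value of joint switch above 0.7 rad), for 0.3 s.
3. the sealer runs again: lever pulled back (value of joint switch below 0.15 rad), for 0.2 s.
At the end, for the whole second after the job is handed in: every tin that is present lies at rest inside the tote (centre within its walls and under 30 mm above the tote's underside, so none on top of another), flat and lid up within 0.2 rad, and the lever is back at running (under 0.17 rad) (x of tin_a_c in the frame of tote between -0.118 and 0.118 m and y of tin_a_c in the frame of tote between -0.113 and 0.113 m and z of each of tin_a_c, tin_b_c, tin_c_c, tin_d_c in the frame of tote below 0.03 m and angle between each of tin_a_c, tin_b_c, tin_c_c, tin_d_c's own z axis and vertical below 0.2 rad and x of tin_b_c in the frame of tote between -0.118 and 0.118 m and y of tin_b_c in the frame of tote between -0.113 and 0.113 m and x of tin_c_c in the frame of tote between -0.118 and 0.118 m and y of tin_c_c in the frame of tote between -0.113 and 0.113 m and x of tin_d_c in the frame of tote between -0.118 and 0.118 m and y of tin_d_c in the frame of tote between -0.113 and 0.113 m and value of joint switch below 0.17 rad and linear speed of each of tin_a, tin_b, tin_c, tin_d below 0.03 m/s); the robot touches nothing.
It fails at once if a tin is lifted out while the sealer is running (value of joint switch below 0.4 rad and height (world z) of any of tin_a_c, tin_b_c, tin_c_c, tin_d_c above 0.08 m).
It fails at once if a bystander (cup, glass or pepper mill) is pushed more than 4 cm or toppled (distance of any of pepper_mill_c, glass_c, cup_c from where it was at the start of the episode above 0.04 m or angle between any of pepper_mill_c, glass_c, cup_c's own z axis and vertical above 0.5 rad).
Of tin_a, tin_c, tin_d only 2 to 3 are there at a start; the rules pass over those that are not, and their reading is None.
At some moment in a run one of tin_a, tin_b, tin_c, tin_d may be knocked a few centimetres aside while the robot is not near it.
Once in a run the grip may slacken for a moment while it holds something.
It also fails if it takes over 210 s, if anything falls off the work surface, if the arm or the gripper's body presses on something with over 40 N, if the wrist force passes 120 N, or if a joint passes its speed limit or range.

## Robot

A 6-joint arm with a two-finger parallel gripper is mounted at the origin on a cart in front of the work surface, level with it; the furniture and walls round the work are solid. World frame = base frame: x ahead of the robot, y to its left, z up, the work surface at z = 0. Lengths are in mm, angles in degrees, forces in N, time in s.
With the tool pointing down it reaches from about 375 to 750 mm from the base axis. Payload 9 kg.
Tool frame: the origin (TCP) lies between the finger pads; the fingertips stand 19 mm ahead of it and the grasp point (between the pads) is the TCP; z points along the fingers, x is the direction in which the jaws open and shut, and the axes are right-handed (so a half turn about z gives the same grasp; the last joint's range is limited). The gripper opens to 85 mm and grips with 20 to 120 N. Pads are 22 mm wide; open, the fingers measure 114 mm over their backs; the gripper's body (76 mm by 85 mm) begins 54 mm behind the grasp point. The pads swing forward as they close: fully open they stand 13 mm farther back than shut.
Start: joints at [32.733, 5.964, 5.575, 89.605, 0, 77.527], TCP at [422.751, 425.812, 250.331] pointing down, gripper open.
Joint ranges: [-171.21, 171.21], [-48.23, 106.86], [-62.78, 66.21], [-105.2, 120.99], [-86.42, 89.51], [-180, 180]. Speed limits (degrees/s): [127.2, 127.2, 147.25, 180, 180, 180].

## Interface

Orientations are given as a 3x3 rotation matrix whose columns are the frame's x, y, z axes.
In Python, from cell import env gives the robot as it stands.
- The arm moves only by the shell command python3 -m crank 'ROWS' [FORCE]. ROWS is a JSON object of lists of equal length, an entry for each row: "grip": the finger opening in mm, from 0 to 85.4; "xyz": the shift along the tool's x, y, z in units of 40 mm (1.0 is 40 mm), a list of three; "turn": the turn, a rotation vector about the tool's x, y, z in units of 5 degrees (1.0 is 5 degrees), a list of three. A call has 1 to 10 rows; each row is the pose to reach, as a shift and turn from the pose commanded when the call began, along the tool's axes at that moment; what a row does not reach only later rows make up. A row lasts 1/12 s, in which the tool goes at most 41.7 mm and 7.16 degrees, less where a joint would pass 70% of its speed; a pose out of reach is approached as far as the arm can. A call with a gripper value outside its range is refused whole. The fingers move at their own pace and stop on an object; FORCE is the grip in N (left out, the last holds). Time passes only in rows, so rows that repeat a pose let the fingers close. It gives the time, the measured TCP pose, the force and the opening at its end, in the units of the state.
- env.state(): the state, without advancing time (a new reading comes with each control period).
- env.read_camera(name): name is "scene" or "side" or "wrist"; returns the picture (384x512x3 uint8, red, green, blue); there is no depth.
- env.calibration(name): a dict with "camera_matrix" (3x3 intrinsics, pixels), "extrinsics" (4x4, takes a point from camera to world coordinates); the wrist camera has in their place "tool_from_camera" (4x4, takes a point from camera to tool coordinates, whose origin is the TCP and whose axes are the tool frame's). Camera axes: x right, y up, looking along -z (the intrinsics and any distortion apply to the point x, -y, -z); pixel columns grow to the right and rows downward; lengths in mm; the calibration is good to about 2 mm. A picture is of the moment at which its call begins: read the wrist's pose just before it. calibration takes no time and is no camera call.
- env.finish_job(): hands the job in, once; it reports no verdict.
The state is a dict: "time": time; "q": joint angles; "qd": joint speeds; "joint_efforts": joint torques, N m; "tcp_pos": TCP position; "tool_rot": TCP orientation; "ft_force": force on the tool from outside, world axes, zero at the start; "ft_torque": the same for the moment, N m; "opening": finger opening in mm.
Only numpy, scipy, OpenCV 4.12 (cv2) and the standard library are available. Lean on these libraries where they do the work, as an engineer would, in place of code of your own. Each camera call takes 0.05 s, during which the arm holds its last target. There are 200 camera calls.

## Working session

There is one attempt and no reset: what is moved stays moved. The work goes in short steps, Python scripts to look and compute and a shell command to move; the robot and the scene stay as the last step left them, time stands still between calls to the robot, and variables do not carry over. Pictures are saved under pics/ and viewed, about 12 in all and at most 16, crops included, and the job is handed in when it is done.

```bash
mkdir -p pics; cat > h.py <<'E'
import numpy as np,cv2,json
from cell import env
def cam(n):
    c=env.calibration(n);K=np.array(c["camera_matrix"],float)
    if n=="wrist":
        s=env.state();T=np.eye(4);T[:3,:3]=s["tool_rot"];T[:3,3]=s["tcp_pos"];E=T@np.array(c["tool_from_camera"])
    else: E=np.array(c["extrinsics"],float)
    return K,E,c
def snap(n,f):
    K,E,c=cam(n);im=env.read_camera(n);cv2.imwrite(f"pics/{f}.png",cv2.cvtColor(im,cv2.COLOR_RGB2BGR));np.savez(f"pics/{f}.npz",K=K,E=E);return im
def px(f,u,v,z):
    d=np.load(f"pics/{f}.npz");K,E=d["K"],d["E"]
    r=np.linalg.inv(K)@[u,v,1];r=E[:3,:3]@[r[0],-r[1],-r[2]]
    o=E[:3,3];return (o+r*(z-o[2])/r[2]).round(1)
def proj(f,P):
    d=np.load(f"pics/{f}.npz");K,E=d["K"],d["E"]
    p=np.linalg.inv(E)@np.r_[P,1];p=K@[p[0],-p[1],-p[2]];return (p[:2]/p[2]).round(1)
def rel(pos,R=None):
    "rows values for target pos/R from measured pose"
    from scipy.spatial.transform import Rotation as Ro
    s=env.state();R0=np.array(s["tool_rot"]);print("xyz",(R0.T@(np.array(pos)-s["tcp_pos"])/40).round(3))
    if R is not None: print("turn",(np.degrees(Ro.from_matrix(R0.T@R).as_rotvec())/5).round(3))
E
python3 - <<'E'
from h import *
for n in("scene","side","wrist"):
    snap(n,n+"0");c=cam(n)[2];print(n,{k:np.array(v).round(2).tolist() if not isinstance(v,str) else v for k,v in c.items()})
s=env.state();print(np.array(s["tool_rot"]).round(3).tolist(),s["tcp_pos"],s["time"])
a=[cv2.imread(f"pics/{n}0.png") for n in("scene","side")]
cv2.imwrite("pics/w0x.png",cv2.resize(cv2.imread("pics/scene0.png"),(800,600),interpolation=cv2.INTER_CUBIC))
E
```

```text
scene {'camera_matrix': [[464.69, 0.0, 265.11], [0.0, 464.69, 187.65], [0.0, 0.0, 1.0]], 'extrinsics': [[0.48, 0.61, -0.62, -327.96], [-0.88, 0.34, -0.34, -391.15], [0.01, 0.71, 0.7, 1072.29], [0.0, 0.0, 0.0, 1.0]]}
side {'camera_matrix': [[389.94, 0.0, 257.12], [0.0, 389.94, 191.81], [0.0, 0.0, 1.0]], 'extrinsics': [[0.94, 0.24, -0.24, 327.49], [-0.34, 0.67, -0.66, -538.86], [0.0, 0.71, 0.71, 768.69], [0.0, 0.0, 0.0, 1.0]]}
wrist {'camera_matrix': [[341.47, 0.0, 259.12], [0.0, 341.47, 188.67], [0.0, 0.0, 1.0]], 'tool_from_camera': [[1.0, 0.0, -0.0, -0.85], [-0.0, -0.96, -0.28, -71.08], [-0.0, 0.28, -0.96, -123.93], [0.0, 0.0, 0.0, 1.0]]}
[[0.705, 0.71, -0.001], [0.71, -0.705, -0.001], [-0.001, -0.0, -1.0]] [422.52788015 425.67865692 249.70440726] 0.15
```

View pics/w0x.png

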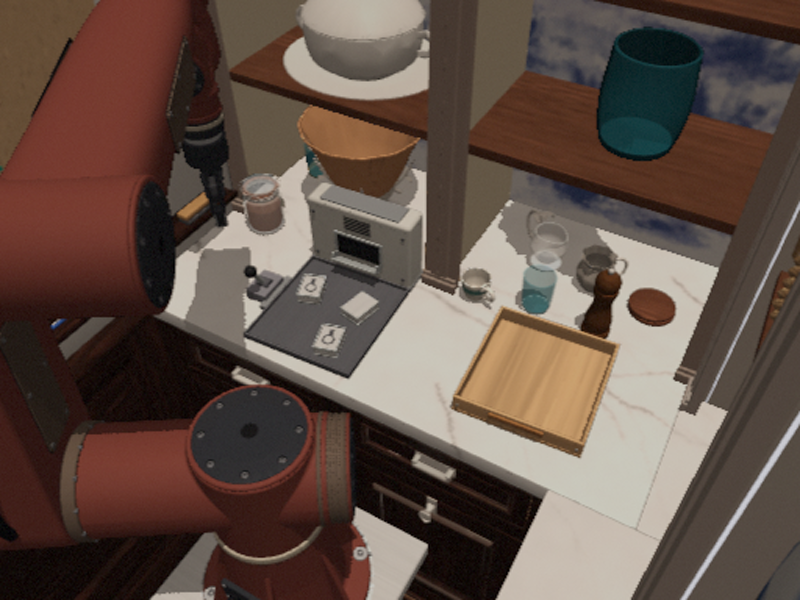

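View pics/side0.png

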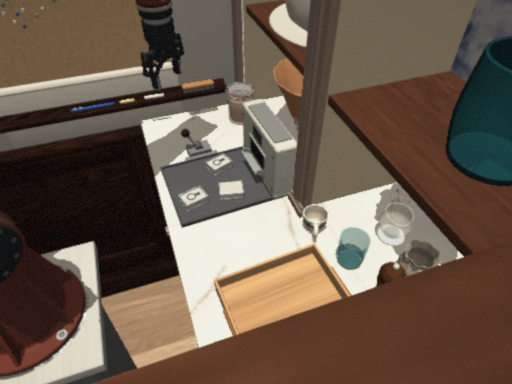

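The scene view shows three tins in the tray. In 800x600 pixels, they are lid up at (311,287), lid up at (329,338) and lid down at (360,307). The lever ball is at (251,271), leaning towards the robot, and the tote is at about (537,380). The cup, glass and mill stand behind the tote. A shelf post rises at (440,280).

```bash
python3 - <<'E'
from h import *
k=1/1.5625
for n,u,v,z in [("T1",311,287,30),("T2",329,338,30),("T3",360,307,30),("ball",251,271,70),("pod",268,284,35),("trNL",247,333,14),("trNR",348,373,14),("trFR",410,291,14),("totFL",507,311,40),("totFR",618,345,40),("totNL",455,404,40),("totNR",582,452,40),("cup",478,297,0),("glass",538,310,0),("mill",596,333,0),("postbase",437,288,0),("lipNear",352,268,30)]:
    print(n,px("scene0",u*k,v*k,z))
print("side")
for n,u,v,z in [("T1",219,161,30),("T2",193,196,30),("T3",231,188,30),("ball",186,133,70),("trNL",162,166,14),("trNR",180,220,14),("totFL",318,249,40),("totNL",216,288,40),("cup",317,226,0),("glass",351,262,0),("post",303,208,0),("housetopNR",268,153,174)]:
    print(n,px("side0",u,v,z))
E
```

```text
T1 [509.1 306.8  30. ]
T2 [410.  196.4  30. ]
T3 [509.6 188.5  30. ]
ball [456.2 412.2  70. ]
pod [469.3 385.4  35. ]
trNL [354.  352.9  14. ]
trNR [365.7 126.   14. ]
trFR [612.5 131.3  14. ]
totFL [633.7 -76.1  40. ]
totFR [ 654.2 -295.3   40. ]
totNL [381.3 -87.8  40. ]
totNR [ 396.2 -315.7   40. ]
cup [678.7   5.5   0. ]
glass [ 704.7 -118.4    0. ]
mill [ 701.7 -243.4    0. ]
postbase [660.7  92.8   0. ]
lipNear [599.  264.1  30. ]
side
T1 [519.7 307.7  30. ]
T2 [415.9 194.3  30. ]
T3 [519.4 189.3  30. ]
ball [452.1 417.6  70. ]
trNL [361.  360.4  14. ]
trNR [367.  137.7  14. ]
totFL [646.1 -79.5  40. ]
totNL [397.6 -98.3  40. ]
cup [693.4  12.1   0. ]
glass [ 720.2 -114.8   -0. ]
post [685.8  81.2   0. ]
housetopNR [600.5 131.5 174. ]
```

View pics/wrist0.png

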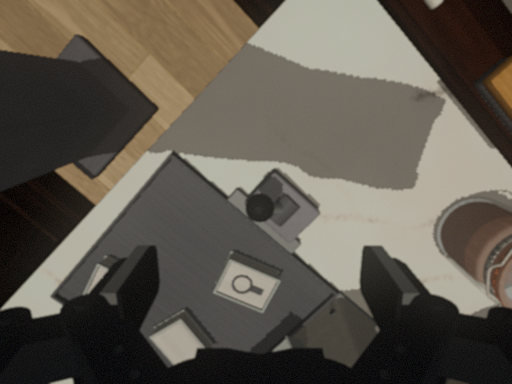

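```bash
python3 - <<'E'
from h import *
k=1/1.5625
for z in(60,70,83): print(z,px("scene0",251*k,271*k,z),px("side0",186,133,z),px("wrist0",260,207,z))
for n,u,v,z in[("trNL",174,153,14),("T1",243,285,30),("trN?",57,297,14)]:print(n,px("wrist0",u,v,z))
rel([440,405,200]);print(np.array(env.state()["q"]).round(1))
R=np.array([[0,1,0],[1,0,0],[0,0,-1.]]);rel([430,405,130],R)
R=np.array([[1,0,0],[0,-1,0],[0,0,-1.]]);rel([430,405,130],R)
E
```

```text
60 [464.  420.2  60. ] [453.9 431.3  60. ] [450.2 398.6  60. ]
70 [456.2 412.2  70. ] [452.1 417.6  70. ] [447.6 401.1  70. ]
83 [446.  401.8  83. ] [449.8 399.8  83. ] [444.4 404.2  83. ]
trNL [354.  365.2  14. ]
T1 [510.9 311.2  30. ]
trN? [370.6 132.4  14. ]
xyz [-0.058  0.674  1.243]
[32.7  6.   5.5 89.6 -0.  77.5]
xyz [-0.232  0.497  2.993]
turn [-7.000e-03  1.000e-02 -8.959e+00]
xyz [-0.232  0.497  2.993]
turn [2.000e-03 1.200e-02 9.041e+00]
```

```bash
python3 -m crank '{"grip":[0,0,0,0,0,0,0,0,0,0],"xyz":[[-0.4,0,0],[-0.83,0,0],[-0.83,0,0.5],[-0.83,0,1.2],[-0.83,0,2],[-0.83,0,2.8],[-0.83,0,3.5],[-0.83,0,3.83],[-0.83,0,3.83],[-0.83,0,3.83]],"turn":[[0,0,-1.3],[0,0,-2.6],[0,0,-3.9],[0,0,-5.2],[0,0,-6.5],[0,0,-7.8],[0,0,-9],[0,0,-9],[0,0,-9],[0,0,-9]]}' 40; python3 -c "
from h import *
rel([480,404,97],np.array([[0,1,0],[1,0,0],[0,0,-1.]]))"
```

```text
time: 0.98
tcp_pos: [399.3, 402.2, 97.5]
tool_rot: [[-0.0, 1.0, -0.0], [1.0, 0.0, -0.0], [-0.0, -0.0, -1.0]]
ft_force: [0.1, 0.1, 0.9]
opening: -0.1
xyz [0.045 2.018 0.012]
turn [-0.005  0.003  0.002]
```

Tool y is now world x, so I push along +y.

```bash
python3 -m crank '{"grip":[0,0,0,0,0,0,0,0],"xyz":[[0.03,0.4,0],[0.03,0.7,0],[0.03,1.0,0],[0.03,1.3,0],[0.03,1.6,0],[0.03,1.9,0],[0.03,2.1,0],[0.03,2.1,0]],"turn":[[0,0,0],[0,0,0],[0,0,0],[0,0,0],[0,0,0],[0,0,0],[0,0,0],[0,0,0]]}'; python3 -c "
from h import *
snap('wrist','w1');snap('side','s1')
a=cv2.imread('pics/w1.png');b=cv2.imread('pics/s1.png')[80:300,100:440]
b=cv2.resize(b,(593,384));cv2.imwrite('pics/v1.png',np.hstack([cv2.resize(b,(400,259)),cv2.resize(a,(345,259))]))"
```

```text
time: 1.65
tcp_pos: [485.6, 404.1, 99.1]
tool_rot: [[-0.001, 1.0, 0.003], [1.0, 0.001, 0.001], [0.001, 0.003, -1.0]]
ft_force: [0.7, 0.9, -0.5]
opening: -0.0
```

View pics/v1.png

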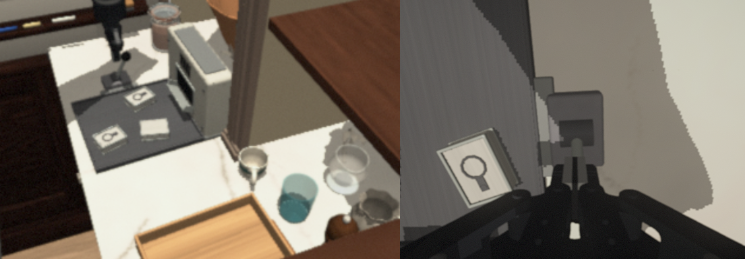

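The lever now leans away. In the side crop the ball is at (125,57), past the fingers. I push on until I feel the stop.

```bash
python3 -c "
from h import *
print(px('side0',206.25,128.4,83))" ; python3 -m crank '{"grip":[0,0,0,0,0],"xyz":[[0,0.1,0],[0,0.15,0],[0,0.2,0],[0,0.25,0],[0,0.25,0]],"turn":[[0,0,0],[0,0,0],[0,0,0],[0,0,0],[0,0,0]]}'
```

```text
[511.1 402.   83. ]
time: 2.17
tcp_pos: [488.7, 404.2, 97.3]
tool_rot: [[-0.006, 1.0, -0.009], [1.0, 0.006, -0.0], [-0.0, -0.009, -1.0]]
ft_force: [-23.1, -0.4, 14.6]
opening: 0.1
```

```bash
python3 -m crank '{"grip":[0,0,0,0,0,0,0,0,0,0],"xyz":[[0,-0.6,0],[0,-0.8,-0.6],[0,-0.8,-1.5],[0,-0.8,-2.5],[-0.8,-0.8,-3.4],[-1.8,-0.8,-3.8],[-2.8,-0.8,-3.8],[-3.6,-0.8,-3.8],[-3.85,-0.8,-3.8],[-3.85,-0.8,-3.8]],"turn":[[0,0,0],[0,0,0],[0,0,0],[0,0,0],[0,0,0],[0,0,0],[0,0,0],[0,0,0],[0,0,0],[0,0,0]]}'; python3 -c "
from h import *
snap('wrist','w2')"
```

```text
time: 3.0
tcp_pos: [462.2, 247.6, 249.8]
tool_rot: [[-0.0, 1.0, 0.001], [1.0, 0.0, -0.0], [-0.0, 0.001, -1.0]]
ft_force: [0.1, 0.5, -0.7]
opening: -0.2
```

View pics/w2.png

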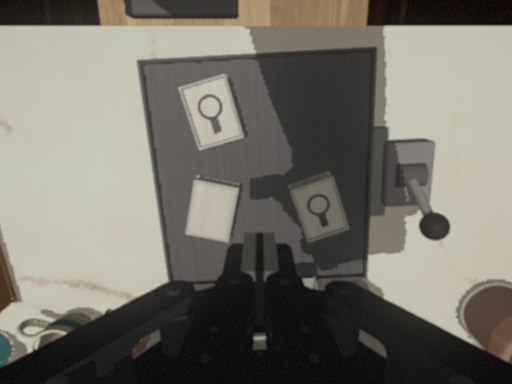

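The wrist view is upside down: image down is +x, image right is +y. The near lid-up tin is at (212,111), the lid-down tin at (213,209) and the far lid-up tin at (319,207). The lever leans away.

```bash
cat >> h.py <<'E'
def quad(f,pts,z):
    P=np.array([px(f,u,v,z)[:2] for u,v in pts],np.float32);(c,wh,a)=cv2.minAreaRect(P)
    if wh[0]<wh[1]: wh=wh[::-1];a+=90
    a=(a+90)%180-90
    print("c",np.round(c,1),"wh",np.round(wh,1),"long axis deg",round(a,1),"short deg",round(a-90,1));return c,a
E
python3 - <<'E'
from h import *
for p in ([(179,86),(228,74),(245,136),(196,150)],[(196,177),(242,183),(229,241),(186,234)],[(289,184),(330,172),(349,230),(307,242)]): quad("w2",p,30)
for u,v in((139,62),(376,48),(366,276),(169,283)):print(px("w2",u,v,14))
E
```

```text
c [413.1 200.4] wh [63.5 51.8] long axis deg 14.8 short deg -75.2
c [514.1 198.6] wh [69.7 48. ] long axis deg -12.5 short deg -102.5
c [512.2 312. ] wh [69.9 47.4] long axis deg 17.9 short deg -72.1
[365.4 128.6  14. ]
[352.4 361.9  14. ]
[604.2 374.5  14. ]
[613.5 139.9  14. ]
```

```bash
python3 -m crank '{"grip":[85,85,85,85,85,85,85,85,85,85],"xyz":[[-0.4,-0.4,0.6],[-0.8,-0.8,1.3],[-1.18,-1.23,2],[-1.18,-1.23,2.9],[-1.18,-1.23,3.7],[-1.18,-1.23,4.4],[-1.18,-1.23,4.9],[-1.18,-1.23,5.3],[-1.18,-1.23,5.57],[-1.18,-1.23,5.57]],"turn":[[0,0,-1],[0,0,-2],[0,0,-2.96],[0,0,-2.96],[0,0,-2.96],[0,0,-2.96],[0,0,-2.96],[0,0,-2.96],[0,0,-2.96],[0,0,-2.96]]}' 70; python3 -m crank '{"grip":[40,40,40,40,40,40],"xyz":[[0,0,0],[0,0,0],[0,0,0],[0,0,0],[0,0,0],[0,0,0]],"turn":[[0,0,0],[0,0,0],[0,0,0],[0,0,0],[0,0,0],[0,0,0]]}' 70
```

```text
time: 3.88
tcp_pos: [411.1, 202.9, 24.1]
tool_rot: [[-0.26, 0.966, -0.004], [0.966, 0.26, -0.0], [0.001, -0.004, -1.0]]
ft_force: [-1.0, 0.1, -0.4]
opening: 84.9
time: 4.38
tcp_pos: [414.2, 202.6, 28.0]
tool_rot: [[-0.259, 0.966, 0.003], [0.966, 0.259, 0.001], [-0.0, 0.003, -1.0]]
ft_force: [-0.9, 1.0, 6.8]
opening: 46.2
```

```bash
python3 -m crank '{"grip":[40,40,40,40,40,40],"xyz":[[0,0,-0.4],[0,0,-1.2],[0,0,-2.1],[0,0,-3],[0,0,-3.8],[0,0,-3.8]],"turn":[[0,0,0],[0,0,0],[0,0,0],[0,0,0],[0,0,0],[0,0,0]]}'; python3 -m crank '{"grip":[40,40,40,40,40,40,40,40,40,40],"xyz":[[-0.6,-0.1,0],[-1.5,-0.2,0],[-2.4,-0.35,0],[-3.3,-0.5,0],[-4.2,-0.6,0],[-5.1,-0.7,0],[-6,-0.85,0],[-6.9,-1,0],[-7.8,-1.1,0],[-8.63,-1.21,0]],"turn":[[0,0,0.2],[0,0,0.4],[0,0,0.6],[0,0,0.8],[0,0,1],[0,0,1.2],[0,0,1.5],[0,0,1.8],[0,0,2.16],[0,0,2.16]]}';  python3 -m crank '{"grip":[40,40],"xyz":[[0,0,0],[0,0,0]],"turn":[[0,0,0],[0,0,0]]}'; python3 -c "
from h import *
snap('wrist','w3')"
```

```text
time: 4.88
tcp_pos: [415.9, 202.8, 185.7]
tool_rot: [[-0.259, 0.966, 0.01], [0.966, 0.259, 0.002], [-0.001, 0.01, -1.0]]
ft_force: [1.4, 0.5, -0.9]
opening: 46.7
time: 5.72
tcp_pos: [455.5, -145.9, 178.4]
tool_rot: [[-0.071, 0.998, 0.001], [0.998, 0.071, -0.0], [-0.0, 0.001, -1.0]]
ft_force: [0.2, 0.8, -2.0]
opening: 46.9
time: 5.88
tcp_pos: [455.3, -145.1, 178.0]
tool_rot: [[-0.07, 0.998, -0.0], [0.998, 0.07, 0.0], [0.0, -0.0, -1.0]]
ft_force: [-0.3, 0.7, -1.2]
opening: 46.6
```

View pics/w3.png

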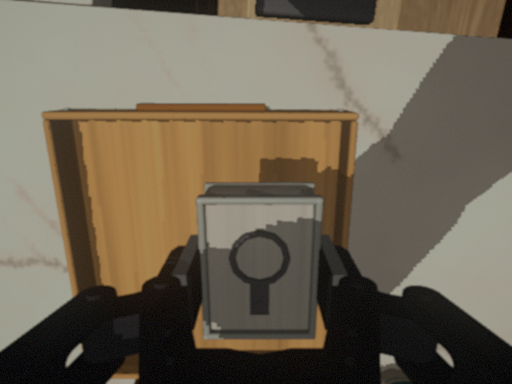

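The tin is held centred with its lid up. The near rim of the tote spans (43,114) to (357,114).

```bash
python3 - <<'E'
from h import *
a,b=px("w3",43,114,40)[:2],px("w3",357,114,40)[:2];print(a,b)
y=(b-a)/np.linalg.norm(b-a);x=np.array([y[1],-y[0]]);c=(a+b)/2+125*x
print("len",np.linalg.norm(b-a),"yaw",np.degrees(np.arctan2(x[1],x[0])),"c",c)
R=np.array([x,y]).T
for s in((-60,55),(-60,-55),(55,0)):print(s,c+R@s)
Rt=np.c_[np.r_[y,0],np.r_[x,0],[0,0,-1]]
rel([*(c+R@np.array([-60,55])),28],Rt)
E
```

```text
[ 413.2 -310.8] [396.7 -75.6]
len 235.77805241370538 yaw 4.012899847466258 c [ 529.64353996 -184.45236646]
(-60, 55) [ 465.94168202 -133.78607298]
(-60, -55) [ 473.63959954 -243.51638814]
(55, 0) [ 584.50869754 -180.6034077 ]
xyz [0.23  0.286 3.752]
turn [-0.004 -0.008  0.022]
```

```bash
python3 -m crank '{"grip":[40,40,40,40,40,40,40,65,65,65],"xyz":[[0.18,0.22,0.6],[0.18,0.22,1.4],[0.18,0.22,2.2],[0.18,0.22,3],[0.18,0.22,3.5],[0.18,0.22,3.76],[0.18,0.22,3.76],[0.18,0.22,3.76],[0.18,0.22,3.76],[0.18,0.22,3.76]],"turn":[[0,0,0],[0,0,0],[0,0,0],[0,0,0],[0,0,0],[0,0,0],[0,0,0],[0,0,0],[0,0,0],[0,0,0]]}'; python3 -m crank '{"grip":[65,65,65,65,65,65,65],"xyz":[[0,0,0],[0,0,-0.5],[0,0,-1.3],[0,0,-2.3],[0,0,-3.3],[0,0,-4.2],[0,0,-4.2]],"turn":[[0,0,0],[0,0,0],[0,0,0],[0,0,0],[0,0,0],[0,0,0],[0,0,0]]}';  python3 -c "
from h import *
rel([490,255,250],np.array([[0,1,0],[1,0,0],[0,0,-1.]]))"
```

```text
time: 6.77
tcp_pos: [464.3, -135.6, 28.6]
tool_rot: [[-0.074, 0.997, 0.001], [0.997, 0.074, -0.001], [-0.001, 0.001, -1.0]]
ft_force: [0.3, -0.5, -0.4]
opening: 65.2
time: 7.35
tcp_pos: [466.4, -137.4, 204.0]
tool_rot: [[-0.073, 0.997, 0.009], [0.997, 0.073, -0.006], [-0.006, 0.009, -1.0]]
ft_force: [1.5, -0.6, 0.4]
opening: 65.0
xyz [ 9.732  1.319 -1.2  ]
turn [0.102 0.068 0.842]
```

```bash
python3 -m crank '{"grip":[65,65,65,65,65,65,40,20,0,0],"xyz":[[0.9,0,-0.2],[1.9,0,-0.5],[2.9,0,-0.8],[3.9,0,-1],[4.9,0,-1.2],[5.9,0,-1.2],[6.9,0,-1.2],[7.9,0,-1.2],[8.9,0.1,-1.2],[9.69,0.11,-1.2]],"turn":[[0,0,0],[0,0,0],[0,0,0],[0,0,0],[0,0,0],[0,0,0.2],[0,0,0.4],[0,0,0.6],[0,0,0.8],[0,0,0.85]]}'; python3 -m crank '{"grip":[0,0],"xyz":[[0,0,0],[0,0,0]],"turn":[[0,0,0],[0,0,0]]}'; python3 -c "
from h import *
snap('wrist','w4')"
```

```text
time: 8.18
tcp_pos: [439.3, 253.9, 244.2]
tool_rot: [[0.001, 1.0, 0.001], [1.0, -0.001, 0.001], [0.001, 0.001, -1.0]]
ft_force: [0.5, -0.1, 0.1]
opening: 16.7
time: 8.35
tcp_pos: [439.2, 252.4, 243.8]
tool_rot: [[-0.003, 1.0, -0.0], [1.0, 0.003, -0.0], [-0.0, -0.0, -1.0]]
ft_force: [0.3, -0.4, -0.7]
opening: 0.2
```

View pics/w4.png

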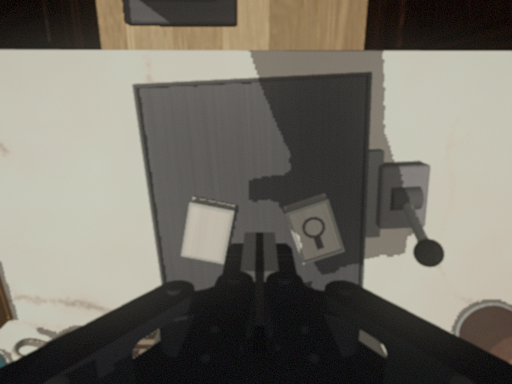

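Two tins remain. The lid-up tin is at about (314,231), the lid-down tin at about (209,232), and the lever is still away.

```bash
python3 - <<'E'
from h import *
quad("w4",[(191,202),(237,207),(224,264),(181,259)],30)
c,a=quad("w4",[(285,211),(327,201),(345,252),(303,264)],30)
rel([*c,27])
E
```

```text
c [516.5 198. ] wh [72.4 47.8] long axis deg -12.4 short deg -102.4
c [514.2 312.9] wh [66.3 47.5] long axis deg 19.0 short deg -71.0
xyz [1.54  1.871 5.421]
```

```bash
python3 -m crank '{"grip":[64,64,64,64,64,64,64,64,64,64],"xyz":[[0.5,0.6,0],[1,1.2,0.3],[1.52,1.84,0.9],[1.52,1.84,1.9],[1.52,1.84,2.9],[1.52,1.84,3.8],[1.52,1.84,4.6],[1.52,1.84,5.2],[1.52,1.84,5.42],[1.52,1.84,5.42]],"turn":[[0,0,-1.2],[0,0,-2.4],[0,0,-3.65],[0,0,-3.65],[0,0,-3.65],[0,0,-3.65],[0,0,-3.65],[0,0,-3.65],[0,0,-3.65],[0,0,-3.65]]}' 70; python3 -m crank '{"grip":[64,40,40,40,40,40,40],"xyz":[[0,0,0],[0,0,0],[0,0,0],[0,0,0],[0,0,0],[0,0,0],[0,0,0]],"turn":[[0,0,0],[0,0,0],[0,0,0],[0,0,0],[0,0,0],[0,0,0],[0,0,0]]}' 70;  python3 -m crank '{"grip":[40,40,40,40,40,40],"xyz":[[0,0,-0.4],[0,0,-1.2],[0,0,-2.1],[0,0,-3],[0,0,-3.8],[0,0,-3.8]],"turn":[[0,0,0],[0,0,0],[0,0,0],[0,0,0],[0,0,0],[0,0,0]]}'; python3 -c "
from h import *
t=np.radians(4);x=np.array([np.cos(t),np.sin(t),0]);y=np.array([-np.sin(t),np.cos(t),0])
p=np.array([527,-187,0])-60*x-55*y; print(p)
rel([p[0],p[1],180],np.c_[y,x,[0,0,-1]])"
```

```text
time: 9.23
tcp_pos: [512.2, 309.9, 24.9]
tool_rot: [[-0.311, 0.951, -0.004], [0.951, 0.311, -0.001], [-0.0, -0.004, -1.0]]
ft_force: [0.2, 0.5, -1.0]
opening: 64.4
time: 9.82
tcp_pos: [515.4, 312.2, 30.2]
tool_rot: [[-0.312, 0.95, 0.005], [0.95, 0.312, 0.001], [-0.0, 0.005, -1.0]]
ft_force: [-0.3, -0.9, 6.8]
opening: 46.6
time: 10.32
tcp_pos: [516.8, 313.0, 188.6]
tool_rot: [[-0.313, 0.95, 0.012], [0.95, 0.313, 0.004], [0.0, 0.013, -1.0]]
ft_force: [0.7, 0.5, -0.0]
opening: 46.4
[ 470.98276304 -246.05141119    0.        ]
xyz [-12.918  -5.459   0.145]
turn [ 0.142 -0.02   2.843]
```

```bash
python3 -m crank '{"grip":[40,40,40,40,40,40,40,40],"xyz":[[-0.5,-0.2,0],[-1.3,-0.5,0],[-2.2,-0.9,0],[-3.1,-1.3,0],[-4,-1.7,0],[-4.9,-2.1,0],[-5.8,-2.4,0],[-6.7,-2.8,0]],"turn":[[0,0,0],[0,0,0],[0,0,0],[0,0,0.3],[0,0,0.6],[0,0,0.9],[0,0,1.2],[0,0,1.5]]}'; python3 -c "
from h import *
t=np.radians(4);x=np.array([np.cos(t),np.sin(t),0]);y=np.array([-np.sin(t),np.cos(t),0])
rel([471,-246,180],np.c_[y,x,[0,0,-1]])"
```

```text
time: 10.98
tcp_pos: [491.0, 20.5, 180.4]
tool_rot: [[-0.185, 0.983, 0.003], [0.983, 0.185, -0.0], [-0.001, 0.003, -1.0]]
ft_force: [-0.1, -0.9, -1.1]
opening: 46.5
xyz [-6.454 -1.723  0.012]
turn [0.031 0.01  1.331]
```

```bash
python3 -m crank '{"grip":[40,40,40,40,40,40,40,40,40,40],"xyz":[[-0.9,-0.25,0],[-1.8,-0.5,0],[-2.7,-0.75,0],[-3.6,-1,0],[-4.5,-1.2,0],[-5.4,-1.45,0],[-6.1,-1.6,0],[-6.4,-1.7,0],[-6.4,-1.7,0],[-6.4,-1.7,0]],"turn":[[0,0,0.2],[0,0,0.4],[0,0,0.6],[0,0,0.8],[0,0,1],[0,0,1.2],[0,0,1.33],[0,0,1.33],[0,0,1.33],[0,0,1.33]]}'; python3 -c "
from h import *
t=np.radians(4);x=np.array([np.cos(t),np.sin(t),0]);y=np.array([-np.sin(t),np.cos(t),0])
rel([471,-246,28],np.c_[y,x,[0,0,-1]])
snap('wrist','w5')"
```

```text
time: 11.82
tcp_pos: [471.4, -242.0, 179.6]
tool_rot: [[-0.07, 0.998, 0.001], [0.998, 0.07, 0.0], [0.0, 0.001, -1.0]]
ft_force: [0.7, 0.9, -1.1]
opening: 46.1
xyz [-0.1   -0.02   3.791]
turn [ 0.007 -0.001  0.002]
```

View pics/w5.png

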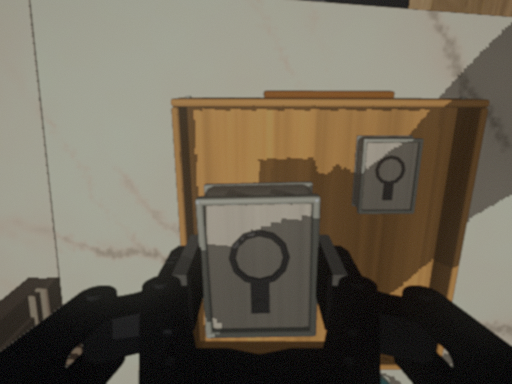

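The first tin lies lid up in the tote at (390,175). The near rim runs from (173,104) to (487,104). I check the slot against it, then place.

```bash
python3 - <<'E'
from h import *
a,b=px("w5",173,104,40)[:2],px("w5",487,104,40)[:2];y=(b-a)/np.linalg.norm(b-a);x=np.array([y[1],-y[0]])
print(a,b,np.linalg.norm(b-a),(a+b)/2+125*x,np.degrees(np.arctan2(x[1],x[0])));print(px("w5",389,175,30))
E
python3 -m crank '{"grip":[40,40,40,40,40,40,40,65,65,65],"xyz":[[-0.03,0,0.6],[-0.03,0,1.4],[-0.03,0,2.2],[-0.03,0,3],[-0.03,0,3.5],[-0.03,0,3.76],[-0.03,0,3.76],[-0.03,0,3.76],[-0.03,0,3.76],[-0.03,0,3.76]],"turn":[[0,0,0],[0,0,0],[0,0,0],[0,0,0],[0,0,0],[0,0,0],[0,0,0],[0,0,0],[0,0,0],[0,0,0]]}'; python3 -m crank '{"grip":[65,65,65,65,65,65,65],"xyz":[[0,0,0],[0,0,-0.5],[0,0,-1.3],[0,0,-2.3],[0,0,-3.3],[0,0,-4.2],[0,0,-4.2]],"turn":[[0,0,0],[0,0,0],[0,0,0],[0,0,0],[0,0,0],[0,0,0],[0,0,0]]}'
```

```text
[ 415.4 -310.8] [398.9 -75.8] 235.57854316554383 [ 531.84302002 -184.54495817] 4.0163039094919535
[ 460.6 -135.4   30. ]
time: 12.7
tcp_pos: [472.1, -242.7, 29.4]
tool_rot: [[-0.072, 0.997, 0.001], [0.997, 0.072, -0.001], [-0.001, 0.001, -1.0]]
ft_force: [-0.5, -0.4, 0.1]
opening: 65.1
time: 13.28
tcp_pos: [474.0, -245.1, 205.2]
tool_rot: [[-0.071, 0.997, 0.008], [0.997, 0.071, -0.007], [-0.008, 0.008, -1.0]]
ft_force: [1.1, -0.8, 1.8]
opening: 65.4
```

```bash
cat >> h.py <<'E'
def tilt(yawL,th):
    "tool x=90deg left of L; tool z leans th deg from down toward L"
    a,t=np.radians(yawL),np.radians(th);L=np.array([np.cos(a),np.sin(a),0]);Z=np.array([0,0,1.]);X=np.array([-L[1],L[0],0])
    return np.c_[X,L*np.cos(t)+Z*np.sin(t),-Z*np.cos(t)+L*np.sin(t)]
E
python3 -c "
from h import *
print(np.array(env.state()['q']).round(1))
rel([498,202,120],tilt(-12.4,30))"
```

```text
[-41.4  -6.7 -11.7  84.3   0.  -45.5]
xyz [11.123  1.375  2.054]
turn [-5.856 -0.788  3.236]
```

```bash
python3 -m crank '{"grip":[64,64,64,64,64,64,64,64,64,64],"xyz":[[0.8,0.1,0],[1.8,0.2,0],[2.8,0.3,0],[3.8,0.4,0],[4.8,0.5,0],[5.8,0.6,0],[6.8,0.8,0],[7.8,0.9,0],[8.8,1,0],[9.8,1.1,0]],"turn":[[0,0,0],[0,0,0],[-0.8,-0.1,0.5],[-1.6,-0.2,0.9],[-2.4,-0.3,1.4],[-3.2,-0.4,1.8],[-4,-0.5,2.2],[-4.8,-0.6,2.6],[-5.5,-0.7,3],[-5.86,-0.79,3.24]]}'; python3 -c "
from h import *
print(np.array(env.state()['q']).round(1))
rel([498,202,120],tilt(-12.4,30))"
```

```text
time: 14.12
tcp_pos: [486.6, 153.1, 195.1]
tool_rot: [[0.217, 0.848, 0.483], [0.976, -0.192, -0.102], [0.007, 0.493, -0.87]]
ft_force: [2.0, -0.2, -0.1]
opening: 64.1
[  8.3 -46.4 -47.4  61.   -9.8  18.5]
xyz [ 1.244 -0.919  1.646]
turn [-0.09  -0.051 -0.063]
```

```bash
python3 -m crank '{"grip":[64,64,64,64],"xyz":[[0.7,-0.5,0.9],[1.24,-0.9,1.6],[1.24,-0.9,1.6],[1.24,-0.9,1.6]],"turn":[[0,0,0],[0,0,0],[0,0,0],[0,0,0]]}'; python3 -c "
from h import *
print(np.array(env.state()['q']).round(1))
rel([498,202,27],tilt(-12.4,30));snap('wrist','w6')"
```

```text
time: 14.45
tcp_pos: [496.4, 200.6, 120.1]
tool_rot: [[0.213, 0.853, 0.477], [0.977, -0.187, -0.101], [0.003, 0.487, -0.873]]
ft_force: [-0.3, -0.7, 0.4]
opening: 64.1
[ 14.8 -36.7 -49.2  51.1 -12.7  24.1]
xyz [ 0.036 -1.107  2.047]
turn [-0.167 -0.038  0.006]
```

View pics/w6.png

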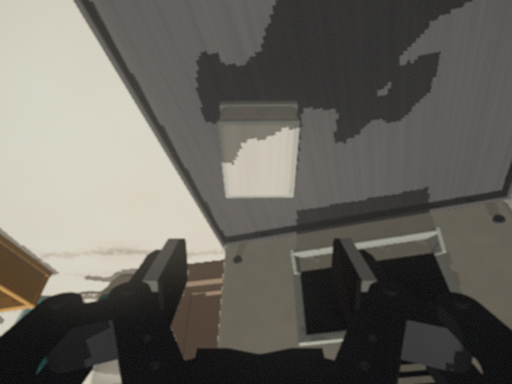

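The lid-down tin shows its plain face with corners at about (221,122), (300,122), (295,197) and (226,197).

```bash
python3 -c "
from h import *
c,a=quad('w6',[(221,122),(300,122),(295,197),(226,197)],30)
R=tilt(-12.4,30);p=np.r_[c,0]-18*np.array([np.cos(np.radians(-12.4)),np.sin(np.radians(-12.4)),0])
rel([p[0],p[1],27],R)"
```

```text
c [516.6 197.1] wh [62.5 48.4] long axis deg -12.5 short deg -102.5
xyz [ 0.022 -1.156  2.1  ]
turn [-0.127 -0.044 -0.016]
```

```bash
python3 -m crank '{"grip":[64,64,64,64,64,64],"xyz":[[0,-0.4,0.7],[0,-0.75,1.4],[0,-1,1.8],[0,-1.15,2.05],[0,-1.15,2.05],[0,-1.15,2.05]],"turn":[[0,0,0],[-0.1,0,0],[-0.1,0,0],[-0.1,0,0],[-0.1,0,0],[-0.1,0,0]]}' ; python3 -m crank '{"grip":[40,40,40,40,40,40],"xyz":[[0,0,0],[0,0,0],[0,0,0],[0,0,0],[0,0,0],[0,0,0]],"turn":[[0,0,0],[0,0,0],[0,0,0],[0,0,0],[0,0,0],[0,0,0]]}' 100; python3 -m crank '{"grip":[40,40,40,40,40,40],"xyz":[[0,0.2,-0.35],[0,0.5,-0.87],[0,0.9,-1.56],[0,1.3,-2.25],[0,1.75,-3],[0,1.75,-3]],"turn":[[0,0,0],[0,0,0],[0,0,0],[0,0,0],[0,0,0],[0,0,0]]}' 100; python3 -c "
from h import *
print(np.array(env.state()['q']).round(1))
rel([480,30,170],tilt(90,0))"
```

```text
time: 15.0
tcp_pos: [500.3, 199.3, 31.7]
tool_rot: [[0.217, 0.844, 0.491], [0.976, -0.191, -0.104], [0.006, 0.501, -0.865]]
ft_force: [0.6, 0.5, 1.0]
opening: 64.3
time: 15.5
tcp_pos: [501.3, 200.3, 33.2]
tool_rot: [[0.216, 0.843, 0.493], [0.976, -0.19, -0.103], [0.007, 0.504, -0.864]]
ft_force: [-1.9, -1.3, 7.3]
opening: 45.6
time: 16.0
tcp_pos: [503.4, 200.0, 179.5]
tool_rot: [[0.215, 0.839, 0.5], [0.976, -0.191, -0.101], [0.011, 0.51, -0.86]]
ft_force: [0.6, -0.6, 1.2]
opening: 45.5
[ 14.7 -38.5 -44.7  55.8 -12.9  24.1]
xyz [-4.28   0.199  0.339]
turn [  4.507   5.382 -19.972]
```

```bash
python3 -m crank '{"grip":[40,40,40,40,40,40,40,40,40,40],"xyz":[[-0.4,0,0],[-0.8,0,0],[-1.2,0,0],[-1.6,0.1,0],[-2,0.1,0],[-2.4,0.1,0.1],[-2.8,0.1,0.2],[-3.2,0.1,0.2],[-3.6,0.2,0.3],[-4,0.2,0.3]],"turn":[[0.28,0.34,-1.25],[0.56,0.67,-2.5],[0.85,1,-3.75],[1.13,1.35,-5],[1.4,1.68,-6.25],[1.7,2,-7.5],[1.97,2.35,-8.75],[2.25,2.7,-10],[2.5,3,-11.25],[2.8,3.36,-12.5]]}'; python3 -c "
from h import *
print(np.array(env.state()['q']).round(1))
rel([480,30,170],tilt(90,0))
rel([480,30,170],tilt(90,-60))"
```

```text
time: 16.83
tcp_pos: [478.4, 38.8, 162.6]
tool_rot: [[-0.785, 0.587, 0.198], [0.61, 0.789, 0.077], [-0.111, 0.181, -0.977]]
ft_force: [-0.7, -0.1, -2.0]
opening: 45.7
[-15.6 -31.1 -36.6  74.6   7.3 -67.7]
xyz [-0.185 -0.117 -0.19 ]
turn [ 1.602  1.916 -7.42 ]
xyz [-0.185 -0.117 -0.19 ]
turn [13.127 -2.171 -7.819]
```

```bash
python3 -m crank '{"grip":[40,40,40,40,40,40,40,40,40,40],"xyz":[[-0.1,0,-0.1],[-0.18,-0.1,-0.2],[-0.18,-0.1,-0.2],[-0.18,-0.1,-0.2],[-0.18,-0.1,-0.2],[-0.18,-0.1,-0.2],[-0.18,-0.1,-0.2],[-0.18,-0.1,-0.2],[-0.18,-0.1,-0.2],[-0.18,-0.1,-0.2]],"turn":[[1.2,-0.2,-0.7],[2.4,-0.4,-1.4],[3.6,-0.6,-2.1],[4.8,-0.8,-2.8],[6,-1,-3.5],[7.2,-1.2,-4.2],[8.4,-1.4,-4.9],[9.6,-1.6,-5.7],[10.8,-1.8,-6.4],[12,-2,-7.1]]}'; python3 -c "
from h import *
print(np.array(env.state()['q']).round(1))
rel([480,30,170],tilt(90,-60))"
```

```text
time: 17.67
tcp_pos: [480.9, 32.8, 170.9]
tool_rot: [[-0.998, 0.064, -0.015], [0.05, 0.579, -0.814], [-0.044, -0.813, -0.581]]
ft_force: [-0.4, -0.4, -1.4]
opening: 45.4
[ 15.   10.2 -11.7  89.3 -51.5 -60.5]
xyz [ 0.021 -0.025  0.071]
turn [ 1.099 -0.21  -0.73 ]
```

```bash
python3 -m crank '{"grip":[40,40,40,40,40,40,40],"xyz":[[0,0.2,0.2],[0,0.6,0.5],[0.1,1.2,0.9],[0.12,1.8,1.3],[0.12,2.2,1.6],[0.12,2.2,1.6],[0.12,2.2,1.6]],"turn":[[1.1,-0.21,-0.73],[1.1,-0.21,-0.73],[1.1,-0.21,-0.73],[1.1,-0.21,-0.73],[1.1,-0.21,-0.73],[1.1,-0.21,-0.73],[1.1,-0.21,-0.73]]}'; python3 -c "
from h import *
rel([480,30,50],tilt(90,-60))
snap('side','s7');snap('wrist','w7');snap('scene','c7')
a=cv2.resize(cv2.imread('pics/s7.png')[120:330,170:400],(460,420),interpolation=cv2.INTER_CUBIC)
b=cv2.resize(cv2.imread('pics/w7.png'),(340,255));b=np.vstack([b,cv2.resize(cv2.imread('pics/c7.png')[150:300,200:440],(340,165))])
cv2.imwrite('pics/v7.png',np.hstack([a,b]))"
```

```text
time: 18.25
tcp_pos: [479.2, 31.6, 60.6]
tool_rot: [[-1.0, -0.0, -0.004], [0.004, 0.503, -0.864], [0.002, -0.864, -0.503]]
ft_force: [-0.4, -0.4, -1.1]
opening: 45.6
xyz [-0.02   0.21   0.167]
turn [ 0.04  -0.048  0.003]
```

View pics/v7.png

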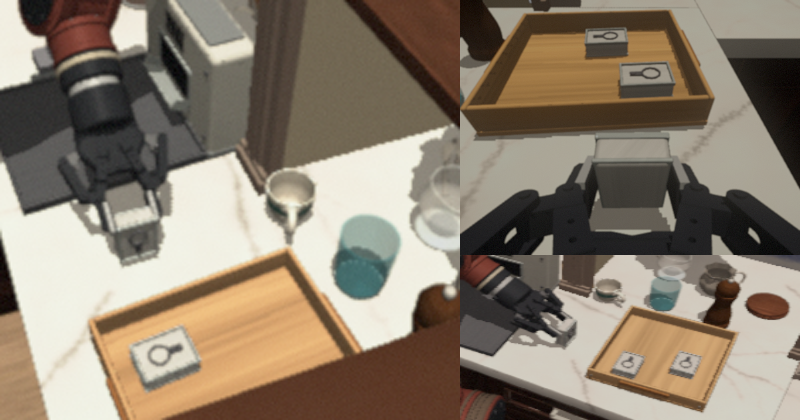

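The tin is vertical in the grip with its lid facing the tote. Both placed tins lie lid up. I lower until contact.

```bash
python3 -m crank '{"grip":[40,40,40,40,40,40],"xyz":[[0,0.1,0.06],[0,0.18,0.1],[0,0.22,0.125],[0,0.24,0.14],[0,0.24,0.14],[0,0.24,0.14]],"turn":[[0,0,0],[0,0,0],[0,0,0],[0,0,0],[0,0,0],[0,0,0]]}'
```

```text
time: 18.9
tcp_pos: [479.2, 31.7, 49.6]
tool_rot: [[-1.0, -0.0, -0.003], [0.003, 0.503, -0.865], [0.002, -0.865, -0.503]]
ft_force: [-2.3, 1.2, 4.1]
opening: 45.3
```

```bash
python3 -m crank '{"grip":[40,40,50,55,62,66,66,66],"xyz":[[0,0.02,0.012],[0,0.02,0.012],[0,0.02,0.012],[0,0.02,0.012],[0,0.02,0.012],[0,0.02,0.012],[0,0.02,0.012],[0,0.02,0.012]],"turn":[[0,0,0],[0,0,0],[0,0,0],[0,0,0],[0,0,0],[0,0,0],[0,0,0],[0,0,0]]}';  python3 -m crank '{"grip":[66,66,66,66,66,66,66],"xyz":[[0,0,-0.2],[0,0,-0.5],[0,0,-1],[0,0,-1.6],[0,0,-2.4],[0,0,-3.2],[0,0,-3.2]],"turn":[[0,0,0],[0,0,0],[0,0,0],[0,0,0],[0,0,0],[0,0,0],[0,0,0]]}'; python3 -c "
from h import *
print(np.array(env.state()['q']).round(1))
rel([480,60,200],tilt(90,0))
snap('side','s8');snap('wrist','w8')
a=cv2.resize(cv2.imread('pics/s8.png')[120:330,170:400],(460,420),interpolation=cv2.INTER_CUBIC)
b=cv2.resize(cv2.imread('pics/w8.png'),(340,255));b=np.vstack([b,np.zeros((165,340,3),np.uint8)])
cv2.imwrite('pics/v8.png',np.hstack([a,b]))"
```

```text
time: 19.57
tcp_pos: [479.0, 31.6, 48.0]
tool_rot: [[-1.0, -0.0, -0.004], [0.003, 0.503, -0.864], [0.002, -0.864, -0.503]]
ft_force: [0.3, -0.6, -0.4]
opening: 65.8
time: 20.15
tcp_pos: [480.7, 146.2, 115.2]
tool_rot: [[-1.0, 0.002, 0.001], [0.0, 0.505, -0.863], [-0.002, -0.863, -0.505]]
ft_force: [-0.1, -0.5, 0.0]
opening: 66.0
[ 27.1  32.6   5.2 100.6 -50.2 -44.5]
xyz [ 0.012 -2.917  0.791]
turn [-11.939   0.016  -0.012]
```

View pics/v8.png

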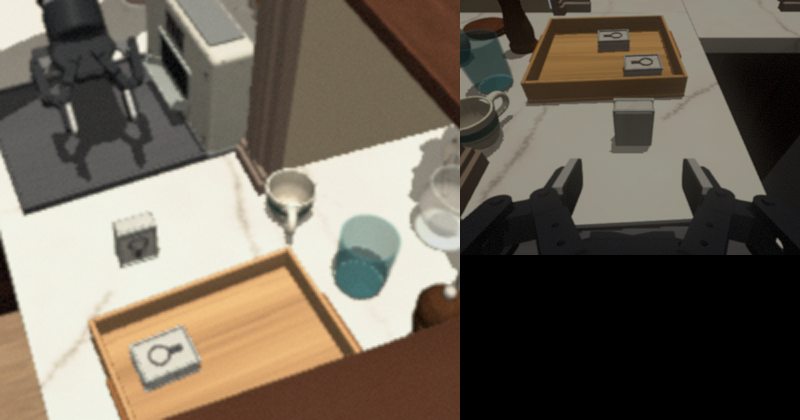

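The tin stands upright at about (479,17), lid towards the tote. I go over it and tip it towards +y.

```bash
python3 -m crank '{"grip":[30,0,0,0,0,0,0,0,0,0],"xyz":[[0,-0.9,-0.5],[0,-1.83,-1.07],[0,-2.2,-0.6],[0,-2.6,0.1],[0,-3,0.8],[0,-3.4,1.5],[0,-3.8,2.2],[0,-4.24,3],[0,-4.24,3.05],[0,-4.24,3.05]],"turn":[[-1.3,0,0],[-2.6,0,0],[-3.9,0,0],[-5.2,0,0],[-6.5,0,0],[-7.8,0,0],[-9.1,0,0],[-10.4,0,0],[-11.7,0,0],[-11.94,0,0]]}'; python3 -c "
from h import *
rel([480,-42,70],tilt(90,0));snap('scene','c9');print(px('c9',0,0,0))"
```

```text
time: 21.08
tcp_pos: [478.6, -52.2, 197.8]
tool_rot: [[-1.0, 0.008, 0.001], [0.008, 1.0, 0.003], [-0.001, 0.003, -1.0]]
ft_force: [0.2, -0.1, -0.6]
opening: 0.1
xyz [-0.028  0.245  3.195]
turn [ 0.032  0.017 -0.095]
[1196.  2108.7    0. ]
```

```bash
python3 -m crank '{"grip":[0,0,0,0,0,0],"xyz":[[0,0.2,0.6],[0,0.22,1.5],[0,0.22,2.4],[0,0.22,3],[0,0.22,3.2],[0,0.22,3.2]],"turn":[[0,0,0],[0,0,0],[0,0,0],[0,0,0],[0,0,0],[0,0,0]]}'; python3 -m crank '{"grip":[0,0,0,0,0,0,0,0,0,0],"xyz":[[0,0.3,0],[0,0.6,0],[0,0.8,0],[0,0.95,0],[0,1.1,0],[0,1.25,0],[0,1.4,0],[0,1.55,0],[0,1.65,0],[0,1.65,0]],"turn":[[0,0,0],[0,0,0],[0,0,0],[0,0,0],[0,0,0],[0,0,0],[0,0,0],[0,0,0],[0,0,0],[0,0,0]]}'; python3 -m crank '{"grip":[0,0,0,0,0,0,0],"xyz":[[0,0,0],[0,0,0],[0,-1,-0.4],[0,-1.8,-1.2],[0,-2,-2.1],[0,-2,-3],[0,-2,-3]],"turn":[[0,0,0],[0,0,0],[0,0,0],[0,0,0],[0,0,0],[0,0,0],[0,0,0]]}'; python3 -c "
from h import *
snap('side','s10');snap('wrist','w10')
a=cv2.resize(cv2.imread('pics/s10.png')[120:330,170:400],(460,420),interpolation=cv2.INTER_CUBIC)
b=cv2.resize(cv2.imread('pics/w10.png'),(340,255));b=np.vstack([b,np.zeros((165,340,3),np.uint8)])
cv2.imwrite('pics/v10.png',np.hstack([a,b]))"
```

```text
time: 21.63
tcp_pos: [476.7, -39.4, 67.0]
tool_rot: [[-1.0, 0.003, -0.007], [0.003, 1.0, -0.001], [0.007, -0.001, -1.0]]
ft_force: [-0.5, 0.1, 0.3]
opening: -0.1
time: 22.47
tcp_pos: [479.0, 26.8, 69.5]
tool_rot: [[-1.0, 0.003, -0.002], [0.003, 1.0, -0.001], [0.002, -0.001, -1.0]]
ft_force: [0.3, 0.7, 0.6]
opening: -0.0
time: 23.05
tcp_pos: [481.7, -56.1, 197.2]
tool_rot: [[-1.0, 0.006, 0.007], [0.006, 1.0, -0.005], [-0.007, -0.005, -1.0]]
ft_force: [1.9, 0.1, 1.4]
opening: -0.4
```

View pics/v10.png

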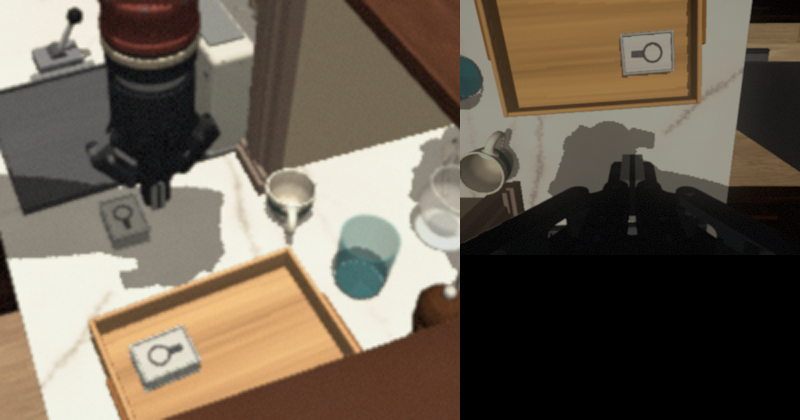

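The tin has tipped over and now lies lid up on the counter at (124,217) in the crop. The lever is still away. I look from nearer.

```bash
python3 -m crank '{"grip":[0,0,0,0],"xyz":[[0,0.7,0],[0,1.5,0],[0,1.65,0],[0,1.65,0]],"turn":[[0,0,0],[0,0,0],[0,0,0],[0,0,0]]}'; python3 -c "
from h import *
print(px('s10',232,226,24))
im=snap('wrist','w11')"
```

```text
time: 23.48
tcp_pos: [478.5, 14.0, 188.3]
tool_rot: [[-1.0, 0.0, -0.004], [0.0, 1.0, -0.001], [0.004, -0.001, -1.0]]
ft_force: [0.2, -1.2, 0.7]
opening: 0.0
[483.5  66.   24. ]
```

View pics/w11.png

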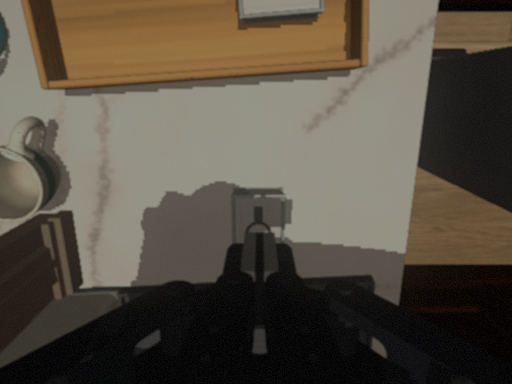

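The tin's near top edge runs from (233,196) to (285,196), aligned with the tool.

```bash
python3 -c "
from h import *
a,b=px('w11',233,196,24),px('w11',285,196,24);print(a,b);m=(a+b)/2
rel([m[0],m[1]+31,21],tilt(90,0))"
```

```text
[500.6  33.3  24. ] [454.5  33.4  24. ]
xyz [0.015 1.292 4.184]
turn [-0.017 -0.042 -0.014]
```

```bash
python3 -m crank '{"grip":[66,66,66,66,66,66,66,66,66],"xyz":[[0,0.6,0],[0,1.3,0.6],[0,1.3,1.5],[0,1.3,2.4],[0,1.3,3.2],[0,1.3,3.8],[0,1.3,4.18],[0,1.3,4.18],[0,1.3,4.18]],"turn":[[0,0,0],[0,0,0],[0,0,0],[0,0,0],[0,0,0],[0,0,0],[0,0,0],[0,0,0],[0,0,0]]}'; python3 -m crank '{"grip":[40,40,40,40,40,40],"xyz":[[0,0,0],[0,0,0],[0,0,0],[0,0,0],[0,0,0],[0,0,0]],"turn":[[0,0,0],[0,0,0],[0,0,0],[0,0,0],[0,0,0],[0,0,0]]}' 70;  python3 -m crank '{"grip":[40,40,40,40,40,40],"xyz":[[0,0,-0.4],[0,0,-1.2],[0,0,-2.1],[0,0,-3],[0,0,-3.8],[0,0,-3.8]],"turn":[[0,0,0],[0,0,0],[0,0,0],[0,0,0],[0,0,0],[0,0,0]]}'; python3 -c "
from h import *
print(np.array(env.state()['q']).round(1))
rel([586,-182,175],tilt(94,0))"
```

```text
time: 24.28
tcp_pos: [478.3, 63.3, 21.6]
tool_rot: [[-1.0, 0.004, -0.004], [0.004, 1.0, -0.002], [0.004, -0.002, -1.0]]
ft_force: [-0.2, 0.2, 0.5]
opening: 66.1
time: 24.78
tcp_pos: [480.6, 63.6, 24.2]
tool_rot: [[-1.0, 0.003, 0.001], [0.003, 1.0, -0.003], [-0.001, -0.003, -1.0]]
ft_force: [-0.2, -1.1, 7.8]
opening: 46.6
time: 25.28
tcp_pos: [482.5, 63.9, 181.9]
tool_rot: [[-1.0, 0.003, 0.008], [0.003, 1.0, -0.003], [-0.008, -0.003, -1.0]]
ft_force: [1.4, -0.5, -0.5]
opening: 46.5
[ -7.8 -14.9 -21.4  83.   -0.1 -97.7]
xyz [-2.604 -6.138  0.213]
turn [-0.038  0.093 -0.835]
```

```bash
python3 -m crank '{"grip":[40,40,40,40,40,40,40,40,40,40],"xyz":[[-0.3,-0.7,0],[-0.6,-1.5,0],[-0.9,-2.4,0],[-1.2,-3.2,0],[-1.6,-4,0],[-1.9,-4.8,0],[-2.2,-5.6,0],[-2.42,-6.1,0],[-2.42,-6.14,0],[-2.42,-6.14,0]],"turn":[[0,0,0],[0,0,0],[0,0,-0.2],[0,0,-0.4],[0,0,-0.6],[0,0,-0.8],[0,0,-0.8],[0,0,-0.8],[0,0,-0.8],[0,0,-0.8]]}'; python3 -c "
from h import *
rel([579,-182,31],tilt(94,0));snap('wrist','w12')"
```

```text
time: 26.12
tcp_pos: [575.3, -182.8, 174.1]
tool_rot: [[-0.998, -0.065, -0.003], [-0.065, 0.998, -0.001], [0.003, -0.001, -1.0]]
ft_force: [0.2, 1.3, -1.5]
opening: 46.5
xyz [-0.102  0.018  3.576]
turn [-0.013 -0.03  -0.057]
```

View pics/w12.png

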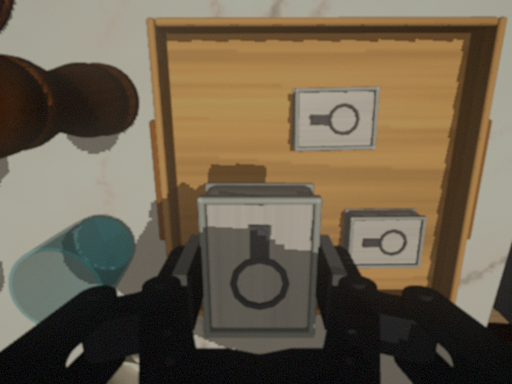

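The held tin is lid up, with clear space between the tote wall and both placed tins. I place it.

```bash
python3 -m crank '{"grip":[40,40,40,40,40,40,40,40,65,65],"xyz":[[-0.05,0,0.6],[-0.05,0,1.4],[-0.05,0,2.2],[-0.05,0,3],[-0.05,0,3.4],[-0.05,0,3.58],[-0.05,0,3.58],[-0.05,0,3.58],[-0.05,0,3.58],[-0.05,0,3.58]],"turn":[[0,0,0],[0,0,0],[0,0,0],[0,0,0],[0,0,0],[0,0,0],[0,0,0],[0,0,0],[0,0,0],[0,0,0]]}'; python3 -m crank '{"grip":[65,65,65,65,65,65,65],"xyz":[[0,0,0],[0,0,-0.5],[0,0,-1.3],[0,0,-2.3],[0,0,-3.3],[0,0,-4.2],[0,0,-4.2]],"turn":[[0,0,0],[0,0,0],[0,0,0],[0,0,0],[0,0,0],[0,0,0],[0,0,0]]}';  python3 -c "
from h import *
rel([545,404,200],tilt(0,0));rel([500,120,220],tilt(40,0))"
```

```text
time: 27.0
tcp_pos: [577.7, -181.5, 32.3]
tool_rot: [[-0.998, -0.067, -0.001], [-0.067, 0.998, -0.002], [0.001, -0.002, -1.0]]
ft_force: [0.2, -0.3, -0.8]
opening: 64.5
time: 27.58
tcp_pos: [580.4, -183.1, 208.5]
tool_rot: [[-0.998, -0.067, 0.008], [-0.067, 0.998, -0.008], [-0.008, -0.008, -1.0]]
ft_force: [0.7, -0.3, 1.0]
opening: 64.5
xyz [-0.094 14.704  0.095]
turn [3.0000e-03 1.4600e-01 1.8763e+01]
xyz [ 1.498  7.691 -0.361]
turn [-0.044  0.128 10.764]
```

```bash
python3 -m crank '{"grip":[65,65,30,0,0,0,0,0,0,0],"xyz":[[0.3,0.7,-0.1],[0.6,1.5,-0.2],[0.9,2.4,-0.3],[1.2,3.3,-0.4],[1.4,4.2,-0.4],[1.5,5.1,-0.4],[1.5,6,-0.4],[1.5,6.8,-0.4],[1.5,7.5,-0.4],[1.5,7.7,-0.4]],"turn":[[0,0,1],[0,0,2],[0,0,3.2],[0,0,4.4],[0,0,5.6],[0,0,6.8],[0,0,8],[0,0,9.2],[0,0,10.4],[0,0,10.8]]}';  python3 -c "
from h import *
print(np.array(env.state()['q']).round(1))
rel([520,404,220],tilt(0,0))
snap('side','s13');snap('scene','c13')
a=cv2.resize(cv2.imread('pics/s13.png')[120:340,140:400],(400,338),interpolation=cv2.INTER_CUBIC)
b=cv2.resize(cv2.imread('pics/c13.png')[140:300,150:420],(400,237));b=np.vstack([b,np.zeros((101,400,3),np.uint8)])
cv2.imwrite('pics/v13.png',np.hstack([a,b]))"
```

```text
time: 28.42
tcp_pos: [496.5, 125.3, 215.3]
tool_rot: [[-0.638, 0.77, -0.001], [0.77, 0.638, -0.001], [0.0, -0.001, -1.0]]
ft_force: [0.7, -0.3, -0.5]
opening: -0.0
[ -0.5  -9.6 -13.3  86.3  -0.  -40.1]
xyz [ 4.992  4.896 -0.123]
turn [-1.500e-02  3.000e-03  7.926e+00]
```

View pics/v13.png

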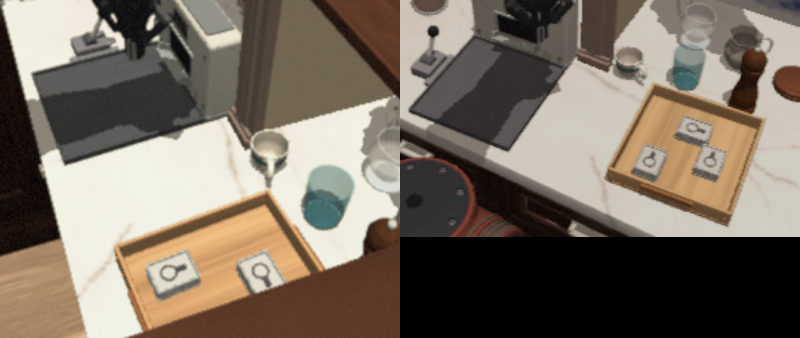

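All three tins are in the tote, lid up, and the tray is empty. The bystanders are in place. Now to the lever.

```bash
python3 -m crank '{"grip":[0,0,0,0,0,0,0,0,0,0],"xyz":[[0.6,0.6,-0.1],[1.2,1.2,-0.12],[1.8,1.8,-0.12],[2.4,2.4,-0.12],[3,3,-0.12],[3.6,3.6,-0.12],[4.3,4.2,-0.12],[4.9,4.8,-0.12],[5,4.9,-0.12],[5,4.9,-0.12]],"turn":[[0,0,0],[0,0,1],[0,0,2.2],[0,0,3.4],[0,0,4.6],[0,0,5.8],[0,0,7],[0,0,7.93],[0,0,7.93],[0,0,7.93]]}';  python3 -c "
from h import *
rel([556,404,97],tilt(0,0))
snap('scene','c14');snap('side','s14')"
```

```text
time: 29.35
tcp_pos: [519.9, 401.7, 218.4]
tool_rot: [[-0.006, 1.0, -0.003], [1.0, 0.006, -0.002], [-0.002, -0.003, -1.0]]
ft_force: [0.8, -0.8, -0.5]
opening: -0.1
xyz [0.057 0.911 3.033]
turn [-0.03   0.024  0.074]
```

```bash
python3 -m crank '{"grip":[0,0,0,0,0,0,0,0],"xyz":[[0.05,0.5,0],[0.05,0.95,0.1],[0.05,0.95,0.8],[0.05,0.95,1.6],[0.05,0.95,2.4],[0.05,0.95,2.9],[0.05,0.95,3.03],[0.05,0.95,3.03]],"turn":[[0,0,0],[0,0,0],[0,0,0],[0,0,0],[0,0,0],[0,0,0],[0,0,0],[0,0,0]]}'; python3 -m crank '{"grip":[0,0,0,0,0,0,0,0,0],"xyz":[[0,-0.3,0],[0,-0.6,0],[0,-0.9,0],[0,-1.2,0],[0,-1.5,0],[0,-1.8,0],[0,-2,0],[0,-2.1,0],[0,-2.1,0]],"turn":[[0,0,0],[0,0,0],[0,0,0],[0,0,0],[0,0,0],[0,0,0],[0,0,0],[0,0,0],[0,0,0]]}'
```

```text
time: 30.12
tcp_pos: [556.9, 400.8, 96.7]
tool_rot: [[-0.002, 1.0, -0.004], [1.0, 0.002, -0.003], [-0.003, -0.005, -1.0]]
ft_force: [0.0, -0.2, 0.0]
opening: 0.1
time: 30.87
tcp_pos: [473.6, 402.8, 99.7]
tool_rot: [[-0.003, 1.0, -0.0], [1.0, 0.003, -0.001], [-0.001, -0.0, -1.0]]
ft_force: [0.4, 0.4, -0.1]
opening: -0.0
```

```bash
python3 -m crank '{"grip":[0,0,0,0,0],"xyz":[[0,-0.1,0],[0,-0.15,0],[0,-0.2,0],[0,-0.2,0],[0,-0.2,0]],"turn":[[0,0,0],[0,0,0],[0,0,0],[0,0,0],[0,0,0]]}'
```

```text
time: 31.28
tcp_pos: [467.7, 402.6, 98.7]
tool_rot: [[-0.002, 1.0, 0.002], [1.0, 0.002, -0.001], [-0.001, 0.002, -1.0]]
ft_force: [9.2, 0.7, -3.8]
opening: 0.0
```

```bash
python3 -m crank '{"grip":[0,0,0,0,0,0,0,0,0],"xyz":[[0,-0.06,0],[0,-0.06,0],[0,-0.06,0],[0,0.6,0],[0,1.2,0],[0,1.4,-0.8],[0,1.4,-1.8],[0,1.4,-2.8],[0,1.4,-2.8]],"turn":[[0,0,0],[0,0,0],[0,0,0],[0,0,0],[0,0,0],[0,0,0],[0,0,0],[0,0,0],[0,0,0]]}'; python3 -c "
from h import *
snap('side','s15');snap('scene','c15')
a=cv2.resize(cv2.imread('pics/s15.png')[100:340,140:400],(400,369),interpolation=cv2.INTER_CUBIC)
b=cv2.resize(cv2.imread('pics/c15.png')[140:300,150:420],(400,237));b=np.vstack([b,np.zeros((132,400,3),np.uint8)])
cv2.imwrite('pics/v15.png',np.hstack([a,b]))"
```

```text
time: 32.03
tcp_pos: [524.6, 404.2, 219.3]
tool_rot: [[-0.003, 1.0, 0.008], [1.0, 0.003, 0.003], [0.003, 0.008, -1.0]]
ft_force: [1.6, 1.0, 1.1]
opening: -0.1
```

View pics/v15.png

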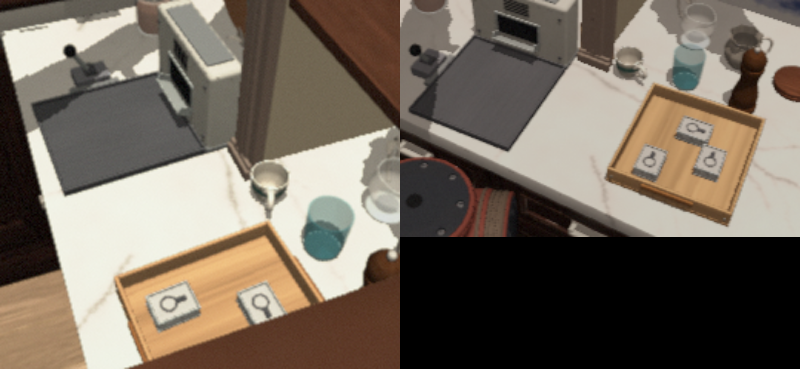

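The ball is back at its starting pixel in the side view (185,132 against 186,133 at the start). The three tins lie lid up in the tote.

```bash
python3 -c "
from h import *
print(env.finish_job())"
```

```text
the job is handed in; nothing more can be done
None
```

The job is handed in at about 32 s of robot time, though the hand-in reports no verdict.

- **Stopping the sealer:** I pushed the lever away until it met its stop, at about 23 N. It was still leaning away in the pictures while I moved the tins.
- **Tins:** Three tins were there. Two were already lid up and went straight into the tote. The lid-down one I stood on end on the counter, tipped over so its lid faced up, and then placed.
- **Restarting:** I pulled the lever back to its stop, at about 9 N.

In the last pictures all three tins lie flat and lid up, apart from each other, in the tote. The tray is empty. The lever ball is within about 1 pixel of where it started. The cup, glass and mill look unmoved, and the arm is clear of everything.

No check failed. The only disagreement was between the scene and wrist cameras, which put the tote centre about 15 mm apart in x. I used a value between them, and the tins ended well inside the walls.

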